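# Complete the row of bone buttons and shut the reed-pan tray

### The job

Draw the mahogany tray out from under the ash bench top as far as it will go, and stand the two loose bone buttons centrally on the two bare brass discs so that the row of four is complete. Then push the tray back in until it is fully home, with the buttons still in their places, and leave everything else where it lies.

Things in the scene. Friction and masses are not known exactly. Their poses are not given: they have to be found in the camera images.
- bench: low ash bench top, fixed, 270 mm deep (x), 330 mm wide (y), underside 62 mm and top 80 mm above the table, on side cheeks. Origin on the table under the middle of its front edge (nearest the robot); x points from that edge inwards, away from the robot, y left along the edge, z up. Two brass runners, 14 mm high, come out 195 mm in front, under the tray
- tray (a joint): how far the mahogany tray is drawn out, m: 0 = home at its inner stop, 0.15 = fully out at its outer stop; it slides along the bench's -x (towards the robot) as it grows, stays where left, takes about 3 N. Starts partly open, the row mostly under the bench top. Tray 302 mm long, 210 wide, floor 20 mm above the table, side walls 22 mm above the floor
- tray_lip (a point): middle of the top edge of the tray's upright front board (lip), 58 mm above the table; axes as bench; moves with the tray. The lip is 8 mm thick (4 mm either side along x), 210 wide, 38 high above the tray floor, and stands 56 mm in front of the bench's edge when home, 206 when out. The floor behind it is bare for 62 mm: fingers can reach down behind it to hook it, or in front to push
- disc_a (a point): centre of the top face of a bare brass disc, 28 mm across, let into the rosewood strip in the tray; moves with the tray; axes as bench. 86 mm behind the lip (bench +x), 36 mm below the lip's top, 2 mm above the tray floor; the fixed hexagonal reed pan, 15 mm high, begins 56 mm behind it. 22 mm right (-y) of the tray's middle, between two bone buttons fixed to the tray 44 mm to either side (24 mm across, 16 high)
- disc_b (a point): centre of the top face of a bare brass disc, 28 mm across, let into the rosewood strip in the tray; moves with the tray; axes as bench. 86 mm behind the lip (bench +x), 36 mm below the lip's top, 2 mm above the tray floor; the fixed hexagonal reed pan, 15 mm high, begins 56 mm behind it. 66 mm left (+y) of the tray's middle, the left end of the row; a fixed button stands 44 mm to its right, the side wall begins 33 mm to its left
- button_a_center (a point): loose turned bone button, ivory-coloured, a squat round drum standing on its flat foot on the table right of the bench: 24 mm across, 16 mm high with a slightly domed top, about 14 g. This point is at its centre, 8 mm above its foot; z along its axis, up. The two are alike and may go on either bare disc
- button_b_center (a point): loose turned bone button, ivory-coloured, a squat round drum standing on its flat foot on the table right of the bench: 24 mm across, 16 mm high with a slightly domed top, about 14 g. This point is at its centre, 8 mm above its foot; z along its axis, up. The two are alike and may go on either bare disc
- spool: bystander: bone thread spool standing upright, waisted, 26 mm across and 38 mm high (much taller than the buttons); origin under its middle. Leave alone.
- pitch_pipe: bystander: flat round brass pitch pipe, 58 mm across, 15 mm high, with a 12 mm mouthpiece on one side; origin under its middle. Leave alone.
- gauge: bystander: bevel gauge lying flat, rosewood stock 115 mm long along its -x, steel blade reaching 145 mm from its pivot 0.45 rad to the left of its +x, up to 23 mm high; origin under the pivot. Leave alone.
- tin_box: bystander: heavy, fixed black japanned tin box with its lid shut, 90 x 130 mm, 54 mm high; origin under its middle. Leave alone.
- jar: bystander: amber glass jar with a brass cap, 56 mm across, 75 mm high; origin under its middle. Leave alone.
- screwdriver: bystander: rosewood-handled screwdriver lying along its x, 160 mm long; origin under its middle. Leave alone.

How it is judged:
By the outcome, as a careful person would: the job done as asked, in the order asked, and still so for the second after the job is handed in, with the robot touching nothing.
It also fails if it takes over 67 s, if anything falls off the work surface, if the arm or the gripper's body presses on something with over 40 N, if the wrist force passes 120 N, or if a joint passes its speed limit or range.

### The arm

A 7-joint arm with a two-finger parallel gripper is mounted at the origin on the work surface. World frame = base frame: x ahead of the robot, y to its left, z up, the work surface at z = 0. Lengths are in m, angles in rad, forces in N, time in s.
With the tool pointing down it reaches from about 0.4 to 0.875 m from the base axis. Payload 19.3 kg.
Tool frame: the origin (TCP) lies at the very end of the fingers, on their centre line; the grasp point (between the pads) lies 19 mm behind it; z points along the fingers, y is the line along which they close (so a half turn about z gives the same grasp; the last joint's range is limited). The gripper opens to 85 mm and grips with 20 to 120 N. Pads are 22 mm wide; open, the fingers measure 114 mm over their backs; the gripper's body (76 mm by 85 mm) begins 54 mm behind the grasp point. The pads swing forward as they close: fully open they stand 13 mm farther back than shut.
Start: joints at [1.227, 0.521, -0.036, 1.599, 0.021, 1.021, -0.113], TCP at [0.169, -0.602, 0.231] pointing down, gripper open.
Joint ranges: [-2.91, 2.91], [-0.3, 2.13], [-1.5, 1.42], [0.17, 2.43], [-1.26, 4.41], [0.16, 1.93], [-2.52, 2.52]. Speed limits (rad/s): [1.89, 1.89, 2.39, 2.39, 3.01, 3.01, 3.01].

### API

Orientations are given as [roll, pitch, yaw] about the fixed x, y, z axes, in that order (R = Rz(yaw) Ry(pitch) Rx(roll)).
In Python, from workcell import bot gives the robot as it stands. The module is installed in compiled form; this text tells all that it offers.
- The arm moves only by the tool apply_moves, never from a script. Its arguments are lists of equal length, an entry for each row: "claw": the finger opening in m, from 0 to 0.0854; "xyz": the shift along the tool's x, y, z in m, a list of three; "twist": the turn, a rotation vector about the tool's x, y, z in rad, a list of three. A call has 1 to 20 rows; each row shifts and turns the commanded pose from where the row before left it, along the tool's axes as they then stand; what a row does not reach is not made up. A row lasts 1/10 s, in which the tool goes at most 50 mm and 8.59 degrees, less where a joint would pass 70% of its speed; a pose out of reach is approached as far as the arm can. A call with a gripper value outside its range is refused whole. The fingers move at their own pace and stop on an object; "force" is the grip in N (left out, the last holds). Time passes only in rows, so rows that do not move let the fingers close. It gives the time, the measured TCP pose, the force, the opening and the grip force at its end, in the units of the state.
- bot.observe(): the state, without advancing time (a new reading comes with each control period).
- bot.grab_frame(name): name is "scene" or "top"; returns a dict with "img" (400x640x3 uint8, red, green, blue), "vfov" (degrees; the focal length in pixels is half the picture's height over the tangent of half this angle, whatever the lens; pixels are square), "cx", "cy" (the principal point, pixels), "view" (4x4, takes a point from world to camera coordinates). Camera axes: x right, y up, looking along -z (the intrinsics and any distortion apply to the point x, -y, -z); pixel columns grow to the right and rows downward; lengths in m; the calibration is good to about 2 mm. A picture is of the moment at which its call begins. There is no depth.
- bot.job_done(): hands the job in; it is judged then, once.
Trained networks look in the newest picture that a camera, given by its name, has taken for a name from the list of things; names that differ only in an ending like _2 or _b are one class to them, and where a whole thing is asked for, a point or a joint stands for the part that bears it (a point fixed in the world has none). Each returns a list of dicts, best first, with "score" (0 to 1); they miss things now and then, are a little off and sometimes report something else, mostly with a low value. They report only what shows in the picture. A call takes as long as a camera call.
- bot.find_in(camera, query): "position" ([x, y, z] in m, in world coordinates, good to about 4 mm: the middle of the surface that is visible of it).
The state is a dict: "clock": time; "qpos": joint angles; "qd": joint speeds; "joint_efforts": joint torques, N m; "position": TCP position; "tool_rot": TCP orientation; "force": force on the tool from outside, world axes, zero at the start; "moment": the same for the moment, N m; "grip_width": finger opening in m; "finger_force": force on a finger pad.
Only numpy, scipy, OpenCV 4.12 (cv2) and the standard library are available. Lean on these libraries where they do the work, as an engineer would, in place of code of your own. Each camera call takes 0.05 s, during which the arm holds its last target. There are 200 camera calls.

## Working session

There is one attempt and no reset: what is moved stays moved. The work goes in short steps, Python scripts to look and compute and a tool call to move; the robot and the scene stay as the last step left them, time stands still between calls to the robot, and variables do not carry over. Pictures are saved under pics/ and viewed, at most 10 in all, crops included, and the job is handed in when it is done.

Besides the shell and the picture viewer there is one more tool, called after "Call:" in YAML: its name, and indented under it one key for each argument. apply_moves: Moves the arm, as the interface text tells. Its arguments: {"type":"object","properties":{"claw":{"type":"array"},"xyz":{"type":"array"},"twist":{"type":"array"},"force":{"type":"number"}},"required":["claw","xyz","twist"]}

```bash
mkdir -p pics
cat > h.py <<'E'
import numpy as np, cv2
from workcell import bot
def grab(n,fn=None):
    f=bot.grab_frame(n)
    if fn: cv2.imwrite(fn,f["img"][:,:,::-1])
    return f
def proj(f,P):
    P=np.atleast_2d(P); V=np.array(f["view"]); c=P@V[:3,:3].T+V[:3,3]
    fl=200/np.tan(np.radians(f["vfov"])/2)
    return np.c_[f["cx"]+fl*c[:,0]/-c[:,2], f["cy"]-fl*c[:,1]/-c[:,2]]
def unproj(f,uv,z):
    V=np.array(f["view"]); R=V[:3,:3]; o=-R.T@V[:3,3]
    fl=200/np.tan(np.radians(f["vfov"])/2)
    d=R.T@np.array([(uv[0]-f["cx"])/fl,-(uv[1]-f["cy"])/fl,-1]); return o+d*(z-o[2])/d[2]
E
python3 - <<'E'
from h import *
for c in("top","scene"):
    f=grab(c,f"pics/{c}0.png"); print(c,[k for k in f], f["vfov"],f["cx"],f["cy"],np.round(f["view"],3).tolist())
    for q in["button_a_center","disc_a","disc_b","tray_lip","tray","bench","spool","jar","tin_box","gauge","pitch_pipe","screwdriver"]:
        for d in bot.find_in(c,q)[:4]: print(q,np.round(d["position"],3),round(d["score"],2),np.round(proj(f,d["position"])[0]))
s=bot.observe();print({k:np.round(v,3) for k,v in s.items()})
E
```

```text
top ['img', 'vfov', 'cx', 'cy', 'view'] 45.76276643570726 326.1422190080492 195.62266098930488 [[0.021, -1.0, 0.003, -0.035], [0.999, 0.021, 0.047, -0.565], [-0.047, 0.002, 0.999, -1.475], [0.0, 0.0, 0.0, 1.0]]
button_a_center [0.417 0.412 0.073] 0.59 [180. 241.]
button_a_center [ 0.435 -0.293  0.016] 0.53 [411. 239.]
disc_a [0.598 0.124 0.018] 0.91 [279. 184.]
disc_b [0.598 0.124 0.018] 0.91 [279. 184.]
tray [0.598 0.126 0.021] 0.81 [279. 184.]
bench [0.74  0.126 0.077] 0.78 [278. 136.]
bench [ 0.433 -0.292  0.018] 0.28 [411. 240.]
jar [0.416 0.413 0.074] 0.6 [179. 241.]
jar [ 0.457 -0.473  0.054] 0.41 [473. 234.]
gauge [ 0.687 -0.328  0.009] 0.71 [423. 159.]
pitch_pipe [ 0.571 -0.162  0.013] 0.69 [370. 195.]
scene ['img', 'vfov', 'cx', 'cy', 'view'] 49.074573163214815 318.7355139667868 200.3004374366733 [[0.827, 0.562, -0.005, -0.452], [-0.368, 0.547, 0.752, 0.187], [0.425, -0.62, 0.659, -1.725], [0.0, 0.0, 0.0, 1.0]]
button_a_center [ 0.436 -0.292  0.015] 0.47 [236. 240.]
disc_a [0.574 0.129 0.021] 0.89 [346. 183.]
disc_a [ 0.69  -0.335  0.012] 0.33 [293. 287.]
disc_b [0.574 0.129
[... 319 characters left out ...]
] 0.81 [191. 280.]
gauge [ 0.691 -0.336  0.01 ] 0.86 [294. 288.]
pitch_pipe [ 0.578 -0.165  0.015] 0.65 [297. 234.]
screwdriver [0.554 0.441 0.018] 0.71 [382. 141.]
{'clock': np.float64(1.3), 'qpos': array([ 1.227,  0.521, -0.036,  1.599,  0.021,  1.021, -0.113]), 'qd': array([ 0.001, -0.001,  0.001, -0.001,  0.   ,  0.   , -0.001]), 'joint_efforts': array([ 0.0000e+00, -9.2686e+01,  1.9780e+00, -3.7026e+01,  1.8000e-02,
        2.0000e-03, -0.0000e+00]), 'position': array([ 0.169, -0.602,  0.231]), 'tool_rot': array([-3.142,  0.   ,  0.274]), 'force': array([ 0.394, -0.203, -0.498]), 'moment': array([-0.005,  0.025, -0.018]), 'finger_force': np.float64(0.0), 'grip_width': np.float64(0.086)}
```

View pics/top0.png

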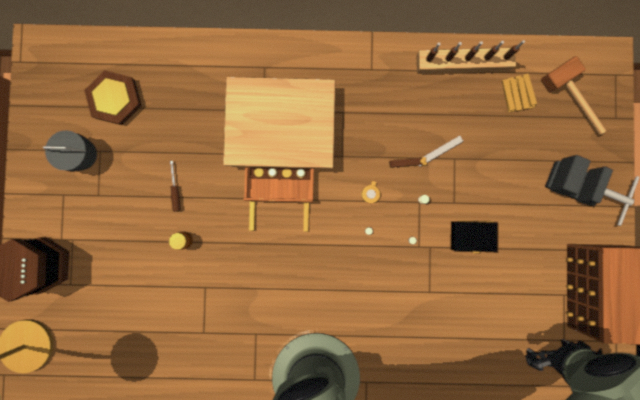

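View pics/scene0.png

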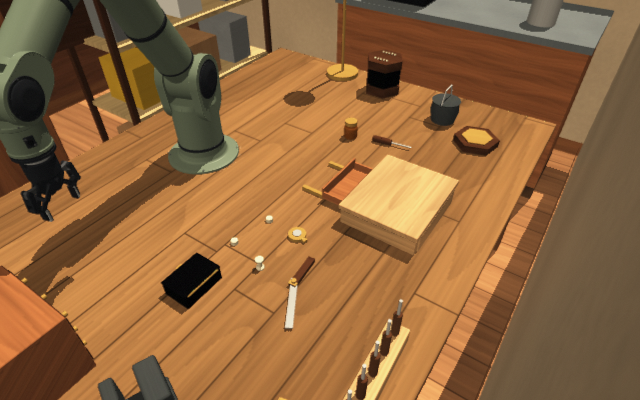

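Top: the tray is at (280,185) and the loose buttons at (369,231) and (413,240). The spool is at (424,199), since the scene view shows it as the tall one. Next I'll measure more finely.

Run:
```python
from h import *
f=grab("top"); im=f["img"]
cv2.imwrite("pics/c1.png",cv2.resize(im[150:245,215:435],None,fx=3.6,fy=3.6,interpolation=cv2.INTER_CUBIC)[:,:,::-1])
def cen(f,u,v,r=8):
    p=f["img"][v-r:v+r+1,u-r:u+r+1].astype(float); w=np.clip(p[:,:,2]-np.median(p[:,:,2])-25,0,None)
    y,x=np.mgrid[v-r:v+r+1,u-r:u+r+1]; return (x*w).sum()/w.sum(),(y*w).sum()/w.sum()
for uv in((369,231),(413,240)): c=cen(f,*uv); print("top",np.round(c,2),np.round(unproj(f,c,.012),4))
s=grab("scene")
for uv in((269,219),(234,241)): c=cen(s,*uv); print("scene",np.round(c,2),np.round(unproj(s,c,.01),4))
# bench top: bright pale wood
hsv=cv2.cvtColor(im,cv2.COLOR_RGB2HSV); r=hsv[60:180,210:350]
g=im[60:180,210:350].astype(int)
m=((g[:,:,1]>125)&(g[:,:,0]>180)).astype(np.uint8)
m=cv2.morphologyEx(m,cv2.MORPH_OPEN,np.ones((7,7)))
k,_=cv2.findContours(m,0,1); k=max(k,key=cv2.contourArea); R=cv2.minAreaRect(k); print(R)
for b in cv2.boxPoints(R): print(b+[210,60],np.round(unproj(f,b+[210,60],.08),4))
```

```text
top [368.37 230.68] [ 0.458  -0.1582  0.012 ]
top [412.19 240.11] [ 0.4314 -0.2959  0.012 ]
scene [268.77 217.4 ] [ 0.4536 -0.1533  0.01  ]
scene [233.83 239.65] [ 0.4271 -0.2916  0.01  ]
((68.54107666015625, 61.77478790283203), (109.4213638305664, 88.02267456054688), 1.3639274835586548)
[222.7983017  164.47138214] [0.6493 0.2892 0.08  ]
[224.89348602  76.47365379] [0.9175 0.2912 0.08  ]
[334.28385162  79.07819366] [ 0.9166 -0.0408  0.08  ]
[332.1886673 167.0759201] [ 0.6484 -0.0398  0.08  ]
```

View pics/c1.png

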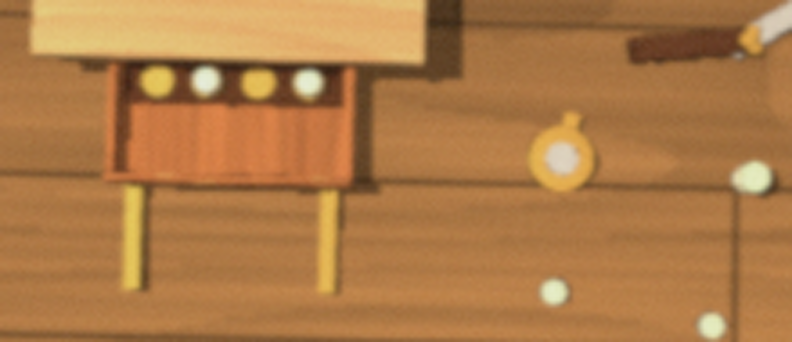

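Call:
apply_moves:
  claw: [0, 0, 0, 0, 0, 0, 0, 0, 0, 0, 0, 0, 0, 0, 0, 0, 0, 0, 0]
  xyz:
    - [0, 0, 0]
    - [0, 0, 0]
    - [0, 0, 0]
    - [0, 0, 0]
    - [0, 0, 0]
    - [0, 0, 0]
    - [0, 0, 0]
    - [0, 0, 0]
    - [0, 0, 0]
    - [0.03, 0.028, 0]
    - [0.03, 0.028, 0]
    - [0.03, 0.028, 0]
    - [0.03, 0.028, 0]
    - [0.03, 0.028, 0]
    - [0.03, 0.028, 0]
    - [0.03, 0.028, 0]
    - [0.03, 0.028, 0]
    - [0.03, 0.028, 0]
    - [0.03, 0.028, 0]
  twist:
    - [0, 0, -0.144]
    - [0, 0, -0.144]
    - [0, 0, -0.144]
    - [0, 0, -0.144]
    - [0, 0, -0.144]
    - [0, 0, -0.144]
    - [0, 0, -0.144]
    - [0, 0, -0.144]
    - [0, 0, -0.144]
    - [0, 0, 0]
    - [0, 0, 0]
    - [0, 0, 0]
    - [0, 0, 0]
    - [0, 0, 0]
    - [0, 0, 0]
    - [0, 0, 0]
    - [0, 0, 0]
    - [0, 0, 0]
    - [0, 0, 0]

```text
clock: 3.3
position: [0.4502, -0.3008, 0.2315]
tool_rot: [3.141, 0.0, 1.57]
force: [0.1, -0.3, -0.6]
grip_width: 0.0001
finger_force: 0.0
```

Run:
```python
from h import *
f=grab("top")
im=f["img"]
print(bot.observe()["position"],bot.observe()["tool_rot"],bot.observe()["qpos"])
for n,uv,z in(("lip",(279,200.8),.058),("da?",(287,173),.022),("db?",(258.9,172.8),.022),("btn",(272.3,172.5),.038),("btn",(300.6,173),.038)): print(n,np.round(unproj(f,uv,z),4))
s=grab("scene","pics/s1.png")
# predicted geometry for checking
for L in(.545,.55): print(np.round(proj(s,[[L,.23,.058],[L,.02,.058],[L+.086,.191,.022],[L+.086,.103,.022]]),1).tolist())
x0,y0=290,140
c=s["img"][y0:y0+110,x0:x0+180]
cv2.imwrite("pics/s1c.png",cv2.resize(c,None,fx=4.4,fy=4.4,interpolation=cv2.INTER_CUBIC)[:,:,::-1])
```

```text
[ 0.45490782 -0.29494057  0.23176756] [ 3.13860357e+00 -2.11928048e-03  1.57608436e+00] [ 0.81600503  0.4197893  -0.46398532  1.80277688  0.21940191  0.96845052
  0.26733504]
lip [0.5443 0.1197 0.058 ]
da? [0.6331 0.1003 0.022 ]
db? [0.6319 0.1882 0.022 ]
btn [0.6322 0.1446 0.038 ]
btn [0.6325 0.057  0.038 ]
[[353.7, 157.4], [321.6, 187.9], [368.4, 178.9], [355.8, 192.1]]
[[354.9, 157.9], [322.8, 188.5], [369.6, 179.4], [357.1, 192.6]]
```

View pics/s1c.png

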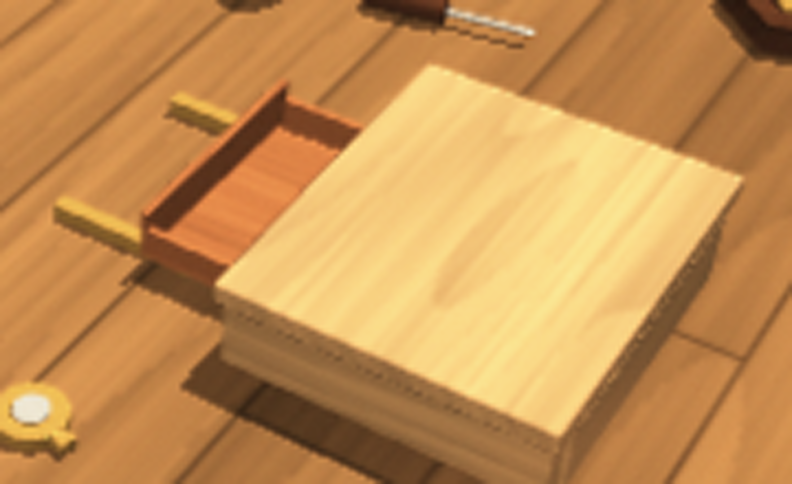

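Call:
apply_moves:
  claw: [0, 0, 0, 0, 0, 0, 0, 0, 0, 0, 0, 0, 0, 0, 0, 0, 0, 0, 0]
  xyz:
    - [0.038, 0.0114, 0]
    - [0.038, 0.0114, 0]
    - [0.038, 0.0114, 0]
    - [0.038, 0.0114, 0]
    - [0.038, 0.0114, 0]
    - [0.038, 0.0114, 0]
    - [0.038, 0.0114, 0]
    - [0.038, 0.0114, 0]
    - [0.038, 0.0114, 0]
    - [0.038, 0.0114, 0]
    - [0.038, 0.0114, 0]
    - [0, 0, 0.03]
    - [0, 0, 0.035]
    - [0, 0, 0.035]
    - [0, 0, 0.035]
    - [0, 0, 0.03]
    - [0, 0, 0.02]
    - [0, 0, 0.01]
    - [0, 0, 0]
  twist:
    - [0, 0, 0]
    - [0, 0, 0]
    - [0, 0, 0]
    - [0, 0, 0]
    - [0, 0, 0]
    - [0, 0, 0]
    - [0, 0, 0]
    - [0, 0, 0]
    - [0, 0, 0]
    - [0, 0, 0]
    - [0, 0, 0]
    - [0, 0, 0]
    - [0, 0, 0]
    - [0, 0, 0]
    - [0, 0, 0]
    - [0, 0, 0]
    - [0, 0, 0]
    - [0, 0, 0]
    - [0, 0, 0]

```text
clock: 5.3
position: [0.5747, 0.1156, 0.0355]
tool_rot: [-3.14, 0.0, 1.57]
force: [1.2, 0.2, 0.7]
grip_width: -0.0
finger_force: 0.0
```

Call:
apply_moves:
  claw: [0, 0, 0, 0, 0, 0, 0, 0, 0, 0, 0]
  xyz:
    - [0, -0.004, 0]
    - [0, -0.008, 0]
    - [0, -0.01, 0]
    - [0, -0.012, 0]
    - [0, -0.012, 0]
    - [0, -0.012, 0]
    - [0, -0.012, 0]
    - [0, -0.012, 0]
    - [0, -0.01, 0]
    - [0, -0.008, 0]
    - [0, 0, 0]
  twist:
    - [0, 0, 0]
    - [0, 0, 0]
    - [0, 0, 0]
    - [0, 0, 0]
    - [0, 0, 0]
    - [0, 0, 0]
    - [0, 0, 0]
    - [0, 0, 0]
    - [0, 0, 0]
    - [0, 0, 0]
    - [0, 0, 0]

```text
clock: 6.4
position: [0.4739, 0.1158, 0.0365]
tool_rot: [-3.141, 0.001, 1.57]
force: [0.8, -0.5, -0.5]
grip_width: -0.0
finger_force: 0.0
```

Call:
apply_moves:
  claw: [0, 0, 0, 0]
  xyz:
    - [0, -0.004, 0]
    - [0, -0.004, 0]
    - [0, -0.003, 0]
    - [0, 0, 0]
  twist:
    - [0, 0, 0]
    - [0, 0, 0]
    - [0, 0, 0]
    - [0, 0, 0]

```text
clock: 6.8
position: [0.4637, 0.116, 0.0362]
tool_rot: [-3.141, 0.0, 1.57]
force: [0.1, 0.9, 0.1]
grip_width: -0.0001
finger_force: 0.0
```

Call:
apply_moves:
  claw: [0, 0, 0]
  xyz:
    - [0, -0.003, 0]
    - [0, -0.003, 0]
    - [0, 0, 0]
  twist:
    - [0, 0, 0]
    - [0, 0, 0]
    - [0, 0, 0]

```text
clock: 7.1
position: [0.4581, 0.116, 0.0363]
tool_rot: [3.141, -0.0, 1.57]
force: [3.8, 0.2, -1.6]
grip_width: -0.0001
finger_force: 1.7
```

Run:
```python
from h import *
print(bot.observe()["force"])
f=grab("top")
cv2.imwrite("pics/c2.png",cv2.resize(f["img"][150:260,215:345],None,fx=5,fy=5,interpolation=cv2.INTER_CUBIC)[:,:,::-1])
```

```text
[ 3.82399238  0.17013164 -1.5749474 ]
```

View pics/c2.png

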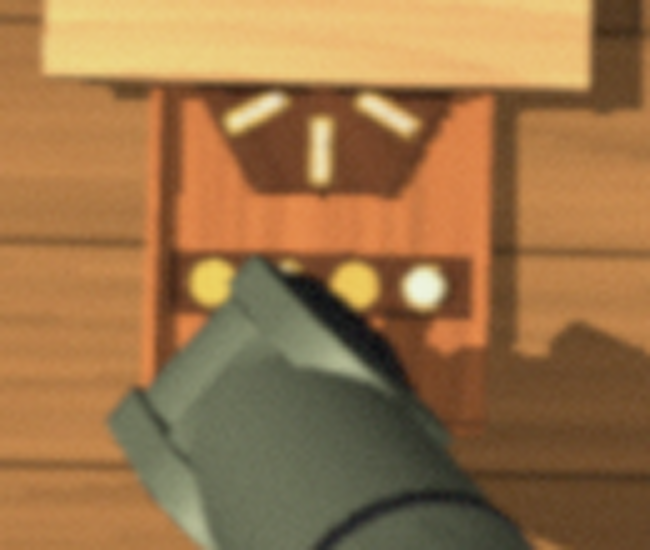

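The tray is nearly out, with disc_b at (257.6,206.8), disc_a at (286,207) and the fixed button at (300,207). I'll keep pulling until it meets the stop.

Call:
apply_moves:
  claw: [0, 0, 0]
  xyz:
    - [0, -0.003, 0]
    - [0, -0.003, 0]
    - [0, 0, 0]
  twist:
    - [0, 0, 0]
    - [0, 0, 0]
    - [0, 0, 0]

```text
clock: 7.45
position: [0.4576, 0.1164, 0.0372]
tool_rot: [3.132, -0.003, 1.568]
force: [38.5, -4.6, -20.9]
grip_width: -0.0002
finger_force: 18.6
```

Call:
apply_moves:
  claw: [0, 0, 0]
  xyz:
    - [0, -0.003, 0]
    - [0, -0.003, 0]
    - [0, 0, 0]
  twist:
    - [0, 0, 0]
    - [0, 0, 0]
    - [0, 0, 0]

```text
clock: 7.75
position: [0.4572, 0.1169, 0.0382]
tool_rot: [3.123, -0.006, 1.566]
force: [72.8, -8.1, -40.2]
grip_width: 0.0
finger_force: 35.3
```

Call:
apply_moves:
  claw: [0, 0, 0, 0, 0, 0, 0.045, 0.045, 0.045, 0.045, 0.045, 0.045, 0.045, 0.045, 0.045]
  xyz:
    - [0, 0.011, 0]
    - [0, 0.011, 0]
    - [0, 0, 0]
    - [0, 0, -0.035]
    - [0, 0, -0.04]
    - [0, 0, -0.035]
    - [-0.034, -0.0015, 0]
    - [-0.034, -0.0015, 0]
    - [-0.034, -0.0015, 0]
    - [-0.034, -0.0015, 0]
    - [-0.034, -0.0015, 0]
    - [-0.034, -0.0015, 0]
    - [-0.034, -0.0015, 0]
    - [-0.034, -0.0015, 0]
    - [0, 0, 0]
  twist:
    - [0, 0, 0]
    - [0, 0, 0]
    - [0, 0, 0]
    - [0, 0, 0]
    - [0, 0, 0]
    - [0, 0, 0]
    - [0, 0, 0]
    - [0, 0, 0]
    - [0, 0, 0]
    - [0, 0, 0]
    - [0, 0, 0]
    - [0, 0, 0]
    - [0, 0, 0]
    - [0, 0, 0]
    - [0, 0, 0]

```text
clock: 9.25
position: [0.4542, -0.1597, 0.1457]
tool_rot: [-3.14, 0.001, 1.565]
force: [0.4, 0.7, -0.9]
grip_width: 0.045
finger_force: 0.0
```

```bash
cat >> h.py <<'E'
def hsvcen(f,u,v,lo,hi,r=9):
    h=cv2.cvtColor(f["img"],cv2.COLOR_RGB2HSV)[v-r:v+r+1,u-r:u+r+1]; w=cv2.inRange(h,lo,hi)/255.
    y,x=np.mgrid[v-r:v+r+1,u-r:u+r+1]; return (x*w).sum()/w.sum(),(y*w).sum()/w.sum(),w.sum()
E
python3 - <<'E'
from h import *
print(bot.observe()["position"])
f=grab("top"); s=grab("scene")
for nm,fr,D in(("top",f,.528),("scene",s,.528)):
  for n,y,z,lo,hi in(("db",.189,.022,(12,130,110),(32,255,255)),("fix",.145,.036,(15,0,150),(50,100,255)),("da",.101,.022,(12,130,110),(32,255,255)),("fix",.057,.036,(15,0,150),(50,100,255)),):
    p=proj(fr,[D,y,z])[0]; c=hsvcen(fr,int(round(p[0])),int(round(p[1])),lo,hi,5); print(nm,n,np.round(p,1),np.round(c,1),np.round(unproj(fr,c[:2],z),4))
a=cv2.resize(f["img"][185:255,240:330],None,fx=4.4,fy=4.4,interpolation=cv2.INTER_CUBIC)
b=cv2.resize(s["img"][150:220,285:375],None,fx=4.4,fy=4.4,interpolation=cv2.INTER_CUBIC)
cv2.imwrite("pics/c3.png",np.hstack([a,b])[:,:,::-1])
E
```

```text
[ 0.45417515 -0.15967757  0.14570745]
top db [257.7 206. ] [257.5 205.9 107. ] [0.5282 0.1898 0.022 ]
top fix [271.3 206.2] [270.8 206.1  48. ] [0.5281 0.1468 0.036 ]
top da [286.  206.6] [285.8 207.  111. ] [0.5267 0.1014 0.022 ]
top fix [299.8 206.8] [299.4 206.9  51. ] [0.5274 0.0584 0.036 ]
scene db [343.5 169.4] [343.9 169.1  64. ] [0.5283 0.1912 0.022 ]
scene fix [337.2 172.5] [336.9 172.8  31. ] [0.5283 0.1428 0.036 ]
scene da [330.4 181.9] [330.2 181.5  70. ] [0.5263 0.1026 0.022 ]
scene fix [323.5 185.4] [323.3 185.7  33. ] [0.5282 0.0555 0.036 ]
```

View pics/c3.png

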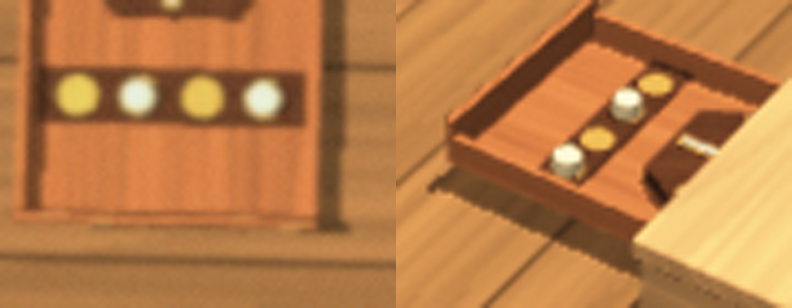

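Discs: b is at crop-left (78,95) and a at (202,96). Together with the fixed buttons, that puts the discs near (0.528, 0.1885) and (0.528, 0.101). Next I'll refine the loose buttons with the same method, using the saved initial pictures.

Run:
```python
from h import *
for nm in("top","scene"):
  f=grab(nm); f["img"]=cv2.imread(f"pics/{nm}0.png")[:,:,::-1].copy()
  for n,P in(("A",(.456,-.156,.014)),("B",(.4295,-.294,.014))):
    p=proj(f,P)[0]; c=hsvcen(f,int(round(p[0])),int(round(p[1])),(15,0,150),(50,100,255),6); print(nm,n,np.round(p,1),np.round(c,1),np.round(unproj(f,c[:2],.014 if nm=="top" else .012),4))
```

```text
top A [367.7 231.3] [368.5 230.6  50. ] [ 0.4582 -0.1584  0.014 ]
top B [411.7 240.7] [412.3 240.1  49. ] [ 0.4316 -0.2959  0.014 ]
scene A [268.7 217.3] [268.7 218.2  34. ] [ 0.4574 -0.1578  0.012 ]
scene B [233.7 239.5] [233.8 240.6  41. ] [ 0.4311 -0.2959  0.012 ]
```

Call:
apply_moves:
  claw: [0.045, 0.045, 0.045, 0.045, 0.045, 0.045, 0.045, 0.015, 0.015, 0.015, 0.015]
  xyz:
    - [0.0017, 0.004, 0.02]
    - [0, 0, 0.035]
    - [0, 0, 0.035]
    - [0, 0, 0.03]
    - [0, 0, 0.015]
    - [0, 0, 0.006]
    - [0, 0, 0]
    - [0, 0, 0]
    - [0, 0, 0]
    - [0, 0, 0]
    - [0, 0, 0]
  twist:
    - [0, 0, 0.005]
    - [0, 0, 0]
    - [0, 0, 0]
    - [0, 0, 0]
    - [0, 0, 0]
    - [0, 0, 0]
    - [0, 0, 0]
    - [0, 0, 0]
    - [0, 0, 0]
    - [0, 0, 0]
    - [0, 0, 0]
  force: 25

```text
clock: 10.55
position: [0.4604, -0.1543, 0.0063]
tool_rot: [3.14, 0.0, 1.565]
force: [-1.5, 1.7, 6.7]
grip_width: 0.0225
finger_force: 24.2
```

Call:
apply_moves:
  claw: [0.015, 0.015, 0.015, 0.015, 0.015]
  xyz:
    - [0, 0, -0.02]
    - [0, 0, -0.04]
    - [0, 0, -0.03]
    - [0, 0, 0]
    - [0, 0, 0]
  twist:
    - [0, 0, 0]
    - [0, 0, 0]
    - [0, 0, 0]
    - [0, 0, 0]
    - [0, 0, 0]

```text
clock: 11.05
position: [0.4602, -0.1549, 0.0963]
tool_rot: [3.14, 0.001, 1.564]
force: [0.3, 0.2, -0.2]
grip_width: 0.0225
finger_force: 24.7
```

Run:
```python
from h import *
for i in range(3): o=bot.observe(); print(np.round(o["position"],4),np.round(o["tool_rot"],3),o["grip_width"],o["finger_force"])
s=grab("scene"); p=proj(s,[.458,-.156,.10])[0]; print(p); x,y=int(p[0]),int(p[1])
cv2.imwrite("pics/c4.png",cv2.resize(s["img"][y-40:y+40,x-50:x+50],None,fx=6,fy=6,interpolation=cv2.INTER_CUBIC)[:,:,::-1])
```

```text
[ 0.4602 -0.1549  0.0963] [3.140e+00 1.000e-03 1.564e+00] 0.02250390181657007 24.705611541867256
[ 0.4602 -0.1549  0.0963] [3.140e+00 1.000e-03 1.564e+00] 0.02250390181657007 24.705611541867256
[ 0.4602 -0.1549  0.0963] [3.140e+00 1.000e-03 1.564e+00] 0.02250390181657007 24.705611541867256
[267.01512565 197.52175059]
```

View pics/c4.png

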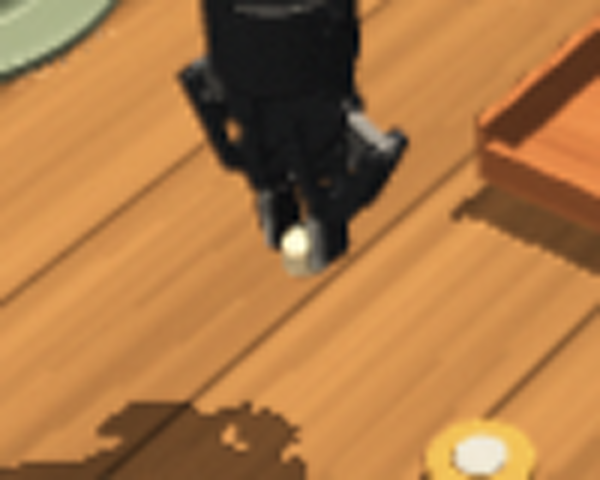

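Call:
apply_moves:
  claw: [0.015, 0.015, 0.015, 0.015, 0.015, 0.015, 0.015, 0.015, 0.015, 0.015, 0.015, 0.015, 0.015, 0.015]
  xyz:
    - [0.02, 0.006, 0]
    - [0.034, 0.009, 0]
    - [0.036, 0.009, 0]
    - [0.036, 0.009, 0]
    - [0.036, 0.009, 0]
    - [0.036, 0.009, 0]
    - [0.034, 0.009, 0]
    - [0.027, 0.008, 0]
    - [0, 0, 0]
    - [0, 0, 0.02]
    - [0, 0, 0.025]
    - [0, 0, 0.012]
    - [0, 0, 0]
    - [0, 0, 0]
  twist:
    - [0, 0, -0.006]
    - [0, 0, 0]
    - [0, 0, 0]
    - [0, 0, 0]
    - [0, 0, 0]
    - [0, 0, 0]
    - [0, 0, 0]
    - [0, 0, 0]
    - [0, 0, 0]
    - [0, 0, 0]
    - [0, 0, 0]
    - [0, 0, 0]
    - [0, 0, 0]
    - [0, 0, 0]

```text
clock: 12.5
position: [0.5279, 0.1045, 0.0385]
tool_rot: [-3.141, 0.0, 1.571]
force: [0.3, -0.7, 0.9]
grip_width: 0.0225
finger_force: 24.7
```

Run:
```python
from h import *
s=grab("scene"); o=bot.observe(); print(o["position"])
print(proj(s,[[.528,.101,.022],[.528,.101,.048],[.528,.1448,.036]]))
cv2.imwrite("pics/c5.png",cv2.resize(s["img"][130:210,280:380],None,fx=7,fy=7,interpolation=cv2.INTER_CUBIC)[:,:,::-1])
```

```text
[0.5282548  0.10457129 0.03894614]
[[330.3997918  181.93536017]
 [330.49617988 176.1404626 ]
 [337.13414383 172.50127254]]
```

View pics/c5.png

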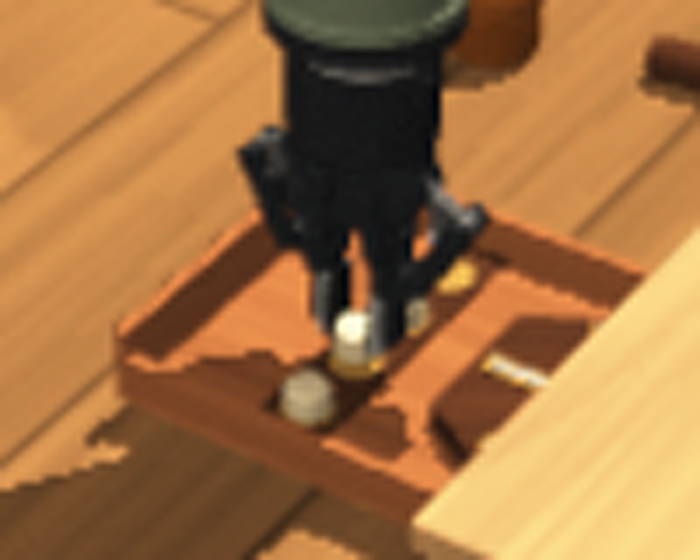

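The button is at crop (352,325), within half a pixel of the prediction, so I'll lower and release it.

Call:
apply_moves:
  claw: [0.015, 0.015, 0.015, 0.015, 0.03, 0.045, 0.045, 0.045, 0.045, 0.045]
  xyz:
    - [0, 0, 0.006]
    - [0, 0, 0.004]
    - [0, 0, 0]
    - [0, 0, 0]
    - [0, 0, 0]
    - [0, 0, 0]
    - [0, 0, 0]
    - [0, 0, -0.02]
    - [0, 0, -0.04]
    - [0, 0, -0.04]
  twist:
    - [0, 0, 0]
    - [0, 0, 0]
    - [0, 0, 0]
    - [0, 0, 0]
    - [0, 0, 0]
    - [0, 0, 0]
    - [0, 0, 0]
    - [0, 0, 0]
    - [0, 0, 0]
    - [0, 0, 0]

```text
clock: 13.55
position: [0.5273, 0.1047, 0.1291]
tool_rot: [-3.14, 0.0, 1.571]
force: [0.4, 0.1, 0.7]
grip_width: 0.0447
finger_force: 0.0
```

Call:
apply_moves:
  claw: [0.045, 0.045, 0.045, 0.045, 0.045, 0.045, 0.045, 0.045, 0.045, 0.045, 0.045, 0.045, 0.045, 0.045, 0.045, 0.045]
  xyz:
    - [-0.0364, -0.0087, 0]
    - [-0.0364, -0.0087, 0]
    - [-0.0364, -0.0087, 0]
    - [-0.0364, -0.0087, 0]
    - [-0.0364, -0.0087, 0]
    - [-0.0364, -0.0087, 0]
    - [-0.0364, -0.0087, 0]
    - [-0.0364, -0.0087, 0]
    - [-0.0364, -0.0087, 0]
    - [-0.0364, -0.0087, 0]
    - [-0.0364, -0.0087, 0]
    - [0, 0, 0.03]
    - [0, 0, 0.03]
    - [0, 0, 0.02]
    - [0, 0, 0]
    - [0, 0, 0]
  twist:
    - [0, 0, 0]
    - [0, 0, 0]
    - [0, 0, 0]
    - [0, 0, 0]
    - [0, 0, 0]
    - [0, 0, 0]
    - [0, 0, 0]
    - [0, 0, 0]
    - [0, 0, 0]
    - [0, 0, 0]
    - [0, 0, 0]
    - [0, 0, 0]
    - [0, 0, 0]
    - [0, 0, 0]
    - [0, 0, 0]
    - [0, 0, 0]

```text
clock: 15.15
position: [0.4324, -0.2956, 0.0487]
tool_rot: [-3.141, -0.0, 1.571]
force: [0.7, 0.0, 0.7]
grip_width: 0.0449
finger_force: 0.0
```

Run:
```python
from h import *
f=grab("top"); s=grab("scene"); o=bot.observe(); print(o["position"],o["tool_rot"])
for n,fr,z in(("top",f,.036),("scene",s,.036)):
  for y in(.1448,.101,.057):
    p=proj(fr,[.528,y,z])[0]; c=hsvcen(fr,int(round(p[0])),int(round(p[1])),(15,0,150),(50,100,255),5); print(n,np.round(p,1),np.round(c,1),np.round(unproj(fr,c[:2],z),4))
```

```text
[ 0.43282444 -0.29601981  0.04944342] [3.14036105e+00 8.03227885e-04 1.57082985e+00]
top [271.4 206.2] [270.8 206.3  50. ] [0.5276 0.1467 0.036 ]
top [285.6 206.5] [285.8 206.   47. ] [0.5295 0.1003 0.036 ]
top [299.8 206.8] [299.4 207.   51. ] [0.5273 0.0582 0.036 ]
scene [337.1 172.5] [336.4 173.2  33. ] [0.5281 0.1399 0.036 ]
scene [330.5 178.8] [330.1 179.7  37. ] [0.5294 0.0962 0.036 ]
scene [323.5 185.4] [323.7 185.3  36. ] [0.5281 0.058  0.036 ]
```

Call:
apply_moves:
  claw: [0.045, 0.045, 0.045, 0.045, 0.015, 0.015, 0.015, 0.015, 0.015, 0.015, 0.015, 0.015]
  xyz:
    - [0, -0.001, 0.02]
    - [0, 0, 0.016]
    - [0, 0, 0.007]
    - [0, 0, 0]
    - [0, 0, 0]
    - [0, 0, 0]
    - [0, 0, 0]
    - [0, 0, 0]
    - [0, 0, -0.02]
    - [0, 0, -0.04]
    - [0, 0, -0.03]
    - [0, 0, 0]
  twist:
    - [0, 0, 0]
    - [0, 0, 0]
    - [0, 0, 0]
    - [0, 0, 0]
    - [0, 0, 0]
    - [0, 0, 0]
    - [0, 0, 0]
    - [0, 0, 0]
    - [0, 0, 0]
    - [0, 0, 0]
    - [0, 0, 0]
    - [0, 0, 0]

```text
clock: 16.45
position: [0.4329, -0.2969, 0.0995]
tool_rot: [3.137, 0.003, 1.57]
force: [-0.2, -0.2, -1.6]
grip_width: 0.0219
finger_force: 24.7
```

Call:
apply_moves:
  claw: [0.015, 0.015, 0.015, 0.015, 0.015, 0.015, 0.015, 0.015, 0.015, 0.015, 0.015, 0.015, 0.015, 0.015, 0.015, 0.015, 0.015, 0.015, 0.015]
  xyz:
    - [0.0375, 0.0072, 0]
    - [0.0375, 0.0072, 0]
    - [0.0375, 0.0072, 0]
    - [0.0375, 0.0072, 0]
    - [0.0375, 0.0072, 0]
    - [0.0375, 0.0072, 0]
    - [0.0375, 0.0072, 0]
    - [0.0375, 0.0072, 0]
    - [0.0375, 0.0072, 0]
    - [0.0375, 0.0072, 0]
    - [0.0375, 0.0072, 0]
    - [0.0375, 0.0072, 0]
    - [0.0375, 0.0072, 0]
    - [0, 0, 0]
    - [0, 0, 0.02]
    - [0, 0, 0.025]
    - [0, 0, 0.012]
    - [0, 0, 0]
    - [0, 0, 0]
  twist:
    - [0, 0, 0]
    - [0, 0, 0]
    - [0, 0, 0]
    - [0, 0, 0]
    - [0, 0, 0]
    - [0, 0, 0]
    - [0, 0, 0]
    - [0, 0, 0]
    - [0, 0, 0]
    - [0, 0, 0]
    - [0, 0, 0]
    - [0, 0, 0]
    - [0, 0, 0]
    - [0, 0, 0]
    - [0, 0, 0]
    - [0, 0, 0]
    - [0, 0, 0]
    - [0, 0, 0]
    - [0, 0, 0]

```text
clock: 18.35
position: [0.5251, 0.1918, 0.0389]
tool_rot: [3.141, -0.0, 1.571]
force: [0.4, 0.4, -0.4]
grip_width: 0.0216
finger_force: 24.7
```

Run:
```python
from h import *
s=grab("scene"); o=bot.observe(); print(o["position"],o["tool_rot"])
print((proj(s,[[.528,.1885,.022],[.528,.1885,.048]])-[280,130])*7)
cv2.imwrite("pics/c6.png",cv2.resize(s["img"][130:210,280:380],None,fx=7,fy=7,interpolation=cv2.INTER_CUBIC)[:,:,::-1])
```

```text
[0.52530756 0.19185278 0.03921166] [ 3.14068870e+00 -3.99503399e-04  1.57058802e+00]
[[444.14490858 276.3017076 ]
 [445.783982   236.1814937 ]]
```

View pics/c6.png

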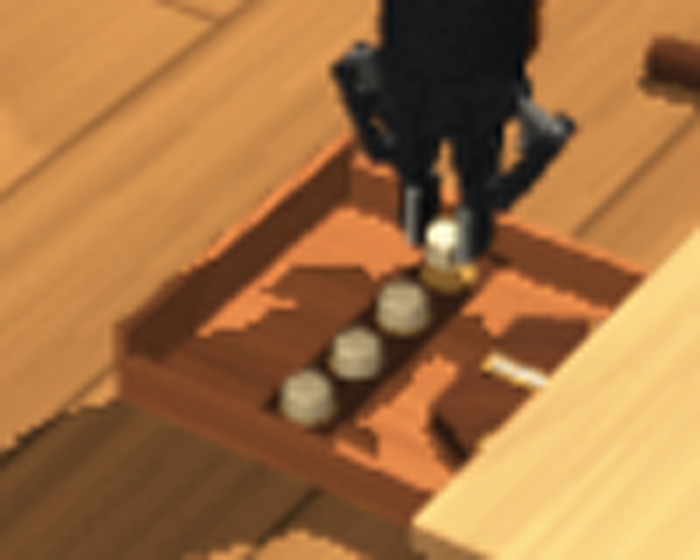

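Call:
apply_moves:
  claw: [0.015, 0.015, 0.015, 0.015, 0.015, 0.03, 0.045, 0.045, 0.045, 0.045, 0.045, 0.045]
  xyz:
    - [-0.001, 0.0022, 0]
    - [0, 0, 0.006]
    - [0, 0, 0.0045]
    - [0, 0, 0]
    - [0, 0, 0]
    - [0, 0, 0]
    - [0, 0, 0]
    - [0, 0, 0]
    - [0, 0, -0.02]
    - [0, 0, -0.04]
    - [0, 0, -0.04]
    - [0, 0, -0.01]
  twist:
    - [0, 0, 0]
    - [0, 0, 0]
    - [0, 0, 0]
    - [0, 0, 0]
    - [0, 0, 0]
    - [0, 0, 0]
    - [0, 0, 0]
    - [0, 0, 0]
    - [0, 0, 0]
    - [0, 0, 0]
    - [0, 0, 0]
    - [0, 0, 0]

```text
clock: 19.6
position: [0.5285, 0.1915, 0.1416]
tool_rot: [3.137, -0.002, 1.571]
force: [0.1, -0.4, 0.5]
grip_width: 0.045
finger_force: 0.0
```

Call:
apply_moves:
  claw: [0, 0, 0, 0, 0, 0]
  xyz:
    - [-0.0142, -0.024, 0]
    - [-0.0142, -0.024, 0]
    - [-0.0142, -0.024, 0]
    - [-0.0142, -0.024, 0]
    - [-0.0142, -0.024, 0]
    - [0, 0, 0]
  twist:
    - [0, 0, 0]
    - [0, 0, 0]
    - [0, 0, 0]
    - [0, 0, 0]
    - [0, 0, 0]
    - [0, 0, 0]

```text
clock: 20.2
position: [0.4044, 0.1177, 0.1375]
tool_rot: [-3.14, 0.002, 1.57]
force: [0.6, -0.1, -0.1]
grip_width: -0.0
finger_force: 0.0
```

Run:
```python
from h import *
f=grab("top"); s=grab("scene"); o=bot.observe(); print(o["position"],o["tool_rot"])
for n,fr,z in(("top",f,.036),("scene",s,.036)):
  for y in(.1885,.1448,.101,.057):
    p=proj(fr,[.528,y,z])[0]; c=hsvcen(fr,int(round(p[0])),int(round(p[1])),(15,0,150),(50,100,255),5); print(n,np.round(p,1),np.round(c,1),np.round(unproj(fr,c[:2],z),4))
a=cv2.resize(f["img"][185:255,240:330],None,fx=4.4,fy=4.4,interpolation=cv2.INTER_CUBIC)
b=cv2.resize(s["img"][150:220,285:375],None,fx=4.4,fy=4.4,interpolation=cv2.INTER_CUBIC)
cv2.imwrite("pics/c7.png",np.hstack([a,b])[:,:,::-1])
```

```text
[0.40718434 0.11962833 0.137882  ] [ 3.14111254e+00 -1.92162344e-07  1.57053909e+00]
top [257.3 205.9] [256.6 205.8  52. ] [0.5283 0.1905 0.036 ]
top [271.4 206.2] [270.8 206.3  50. ] [0.5276 0.1467 0.036 ]
top [285.6 206.5] [285.8 206.   47. ] [0.5295 0.1003 0.036 ]
top [299.8 206.8] [299.4 207.   51. ] [0.5273 0.0582 0.036 ]
scene [343.6 166.4] [343.5 166.7  30. ] [0.5288 0.1869 0.036 ]
scene [337.1 172.5] [336.7 172.9  35. ] [0.5282 0.1418 0.036 ]
scene [330.5 178.8] [330.1 179.7  37. ] [0.5294 0.0962 0.036 ]
scene [323.5 185.4] [323.8 185.2  35. ] [0.5281 0.0585 0.036 ]
```

View pics/c7.png

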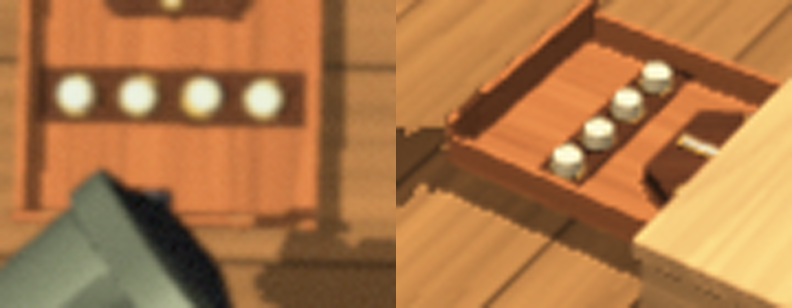

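All four buttons stand in a row: top view at crop (75,95), (137,96), (202,96) and (263,98), each within about 2 mm of centre. Now I'll lower the fingers in front of the lip and push gently.

Call:
apply_moves:
  claw: [0, 0, 0, 0, 0, 0, 0, 0, 0, 0, 0, 0, 0]
  xyz:
    - [0, 0, 0.03]
    - [0, 0, 0.035]
    - [0, 0, 0.025]
    - [0, 0, 0.01]
    - [0, 0, 0]
    - [0, 0.004, 0]
    - [0, 0.004, 0]
    - [0, 0.003, 0]
    - [0, 0.002, 0]
    - [0, 0.001, 0]
    - [0, 0.001, 0]
    - [0, 0.001, 0]
    - [0, 0.001, 0]
  twist:
    - [0, 0, 0]
    - [0, 0, 0]
    - [0, 0, 0]
    - [0, 0, 0]
    - [0, 0, 0]
    - [0, 0, 0]
    - [0, 0, 0]
    - [0, 0, 0]
    - [0, 0, 0]
    - [0, 0, 0]
    - [0, 0, 0]
    - [0, 0, 0]
    - [0, 0, 0]

```text
clock: 21.6
position: [0.4238, 0.1197, 0.0378]
tool_rot: [-3.141, 0.0, 1.571]
force: [-2.6, 0.2, 1.3]
grip_width: 0.0002
finger_force: 1.3
```

Call:
apply_moves:
  claw: [0, 0, 0, 0, 0, 0, 0, 0, 0, 0, 0, 0, 0, 0, 0, 0, 0, 0, 0, 0]
  xyz:
    - [0, 0.001, 0]
    - [0, 0.002, 0]
    - [0, 0.003, 0]
    - [0, 0.004, 0]
    - [0, 0.004, 0]
    - [0, 0.004, 0]
    - [0, 0.004, 0]
    - [0, 0.004, 0]
    - [0, 0.004, 0]
    - [0, 0.004, 0]
    - [0, 0.004, 0]
    - [0, 0.004, 0]
    - [0, 0.004, 0]
    - [0, 0.004, 0]
    - [0, 0.004, 0]
    - [0, 0.004, 0]
    - [0, 0.004, 0]
    - [0, 0.004, 0]
    - [0, 0.004, 0]
    - [0, 0.004, 0]
  twist:
    - [0, 0, 0]
    - [0, 0, 0]
    - [0, 0, 0]
    - [0, 0, 0]
    - [0, 0, 0]
    - [0, 0, 0]
    - [0, 0, 0]
    - [0, 0, 0]
    - [0, 0, 0]
    - [0, 0, 0]
    - [0, 0, 0]
    - [0, 0, 0]
    - [0, 0, 0]
    - [0, 0, 0]
    - [0, 0, 0]
    - [0, 0, 0]
    - [0, 0, 0]
    - [0, 0, 0]
    - [0, 0, 0]
    - [0, 0, 0]

```text
clock: 23.6
position: [0.4984, 0.1198, 0.0378]
tool_rot: [-3.142, -0.0, 1.571]
force: [-2.4, -2.4, -0.0]
grip_width: 0.0002
finger_force: 1.4
```

Call:
apply_moves:
  claw: [0, 0, 0, 0, 0, 0, 0, 0, 0, 0, 0, 0, 0, 0, 0, 0, 0, 0, 0, 0]
  xyz:
    - [0, 0.004, 0]
    - [0, 0.004, 0]
    - [0, 0.004, 0]
    - [0, 0.004, 0]
    - [0, 0.004, 0]
    - [0, 0.004, 0]
    - [0, 0.004, 0]
    - [0, 0.004, 0]
    - [0, 0.004, 0]
    - [0, 0.004, 0]
    - [0, 0.004, 0]
    - [0, 0.004, 0]
    - [0, 0.004, 0]
    - [0, 0.004, 0]
    - [0, 0.003, 0]
    - [0, 0.002, 0]
    - [0, 0.002, 0]
    - [0, 0.001, 0]
    - [0, 0.001, 0]
    - [0, 0, 0]
  twist:
    - [0, 0, 0]
    - [0, 0, 0]
    - [0, 0, 0]
    - [0, 0, 0]
    - [0, 0, 0]
    - [0, 0, 0]
    - [0, 0, 0]
    - [0, 0, 0]
    - [0, 0, 0]
    - [0, 0, 0]
    - [0, 0, 0]
    - [0, 0, 0]
    - [0, 0, 0]
    - [0, 0, 0]
    - [0, 0, 0]
    - [0, 0, 0]
    - [0, 0, 0]
    - [0, 0, 0]
    - [0, 0, 0]
    - [0, 0, 0]

```text
clock: 25.6
position: [0.5632, 0.1198, 0.0378]
tool_rot: [3.141, -0.0, 1.571]
force: [-0.6, -1.1, 0.2]
grip_width: 0.0003
finger_force: 0.6
```

Now about 11 mm remain, so I'll go slowly into the inner stop.

Call:
apply_moves:
  claw: [0, 0, 0, 0, 0, 0, 0, 0, 0, 0]
  xyz:
    - [0, 0.001, 0]
    - [0, 0.001, 0]
    - [0, 0.001, 0]
    - [0, 0.001, 0]
    - [0, 0.001, 0]
    - [0, 0.001, 0]
    - [0, 0.001, 0]
    - [0, 0.001, 0]
    - [0, 0.001, 0]
    - [0, 0, 0]
  twist:
    - [0, 0, 0]
    - [0, 0, 0]
    - [0, 0, 0]
    - [0, 0, 0]
    - [0, 0, 0]
    - [0, 0, 0]
    - [0, 0, 0]
    - [0, 0, 0]
    - [0, 0, 0]
    - [0, 0, 0]

```text
clock: 26.6
position: [0.5723, 0.1198, 0.0378]
tool_rot: [3.141, -0.0, 1.571]
force: [-2.2, -0.6, 0.6]
grip_width: 0.0001
finger_force: 0.5
```

Call:
apply_moves:
  claw: [0, 0, 0, 0, 0, 0]
  xyz:
    - [0, 0.001, 0]
    - [0, 0.001, 0]
    - [0, 0.001, 0]
    - [0, 0.001, 0]
    - [0, 0.001, 0]
    - [0, 0, 0]
  twist:
    - [0, 0, 0]
    - [0, 0, 0]
    - [0, 0, 0]
    - [0, 0, 0]
    - [0, 0, 0]
    - [0, 0, 0]

```text
clock: 27.2
position: [0.5732, 0.1198, 0.0375]
tool_rot: [-3.135, 0.002, 1.572]
force: [-30.8, -1.3, 21.6]
grip_width: -0.0
finger_force: 15.4
```

Call:
apply_moves:
  claw: [0, 0, 0, 0, 0, 0, 0, 0, 0, 0]
  xyz:
    - [0, -0.002, 0]
    - [0, -0.003, 0]
    - [0, -0.01, 0]
    - [0, -0.02, 0]
    - [0, 0, 0]
    - [0, 0, -0.035]
    - [0, 0, -0.04]
    - [0, 0, -0.04]
    - [0, -0.03, 0]
    - [0, 0, 0]
  twist:
    - [0, 0, 0]
    - [0, 0, 0]
    - [0, 0, 0]
    - [0, 0, 0]
    - [0, 0, 0]
    - [0, 0, 0]
    - [0, 0, 0]
    - [0, 0, 0]
    - [0, 0, 0]
    - [0, 0, 0]

```text
clock: 28.2
position: [0.5104, 0.1197, 0.1539]
tool_rot: [3.14, 0.0, 1.571]
force: [0.5, 0.2, -1.2]
grip_width: 0.0001
finger_force: 0.0
```

Run:
```python
from h import *
o=bot.observe(); print(o["position"],o["force"])
for q in("pitch_pipe","spool","gauge"):
  print(q,[np.round(d["position"],3) for d in bot.find_in("scene",q)[:1]])
print(bot.job_done())
```

```text
[0.51035069 0.11966645 0.15392275] [ 0.49752579  0.20507787 -1.21370881]
pitch_pipe [array([ 0.582, -0.165,  0.01 ])]
spool [array([ 0.568, -0.33 ,  0.022])]
gauge [array([ 0.693, -0.333,  0.008])]
the job is handed in; nothing more can be done
None
```

I drew the tray out to its outer stop, stood both loose buttons within about 2–3 mm of the disc centres, pushed it back to its inner stop, and handed the job in at about 28 s; the row is hidden under the bench top now, so I could not check it again after the push.

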